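# Third hand: undercarriage leg through the eyelet, pressed on the stop

### The arm

A 7-joint arm with a two-finger parallel gripper is mounted at the origin on the work surface. World frame = base frame: x ahead of the robot, y to its left, z up, the work surface at z = 0. Lengths are in mm, angles in rad, forces in N, time in s.
With the tool pointing down it reaches from about 400 to 875 mm from the base axis. Payload 6.5 kg.
Tool frame: the origin (TCP) lies on the centre line of the jaws, within the pads' length; the fingertips stand arm.tcp_to_tips ahead of it and the grasp point (between the pads) lies 8 mm behind it (arm.tcp_to_tips is the distance from the TCP to the fingertips, in mm); x points along the fingers, y is the direction in which the jaws open and shut, and the axes are right-handed (so a half turn about x gives the same grasp; the last joint's range is limited). The gripper opens to 88 mm and grips with 3 to 60 N. Pads are 18 mm wide; open, the fingers measure 123 mm over their backs; the gripper's body (75 mm by 187 mm) begins 45 mm behind the grasp point.
Start: joints at [-1.356, 0.536, -0.004, 1.538, 0.003, 1.067, -0.071], TCP at [180.126, 624.536, 249.716] pointing down, gripper open.
Joint ranges: [-2.7, 2.7], [-0.37, 2.16], [-1.27, 1.26], [0.24, 2.4], [-1.31, 4.45], [0.19, 1.91], [-2.76, 2.76]. Speed limits (rad/s): [2.39, 2.39, 3.14, 3.14, 3.14, 3.14, 3.14].

### API

Orientations are given as a unit quaternion [w, x, y, z].
In Python, from cell import arm gives the robot as it stands. The module is installed in compiled form; this text tells all that it offers.
- The arm moves only by the tool step_arm, never from a script. Its argument "commands" is a list of rows, each an object with "translation": the shift along the tool's x, y, z in cm, a list of three; "rotation": the turn, a rotation vector about the tool's x, y, z in degrees, a list of three; "jaw": the finger opening in cm, from 0 to 8.81. In form: [{"translation": [dx, dy, dz], "rotation": [rx, ry, rz], "jaw": jaw}, ...]. A call has exactly 5 rows; each row shifts and turns the commanded pose from where the row before left it, along the tool's axes as they then stand; what a row does not reach is not made up. A row lasts 1/12 s, in which the tool goes at most 41.7 mm and 7.16 degrees, less where a joint would pass 70% of its speed; a pose out of reach is approached as far as the arm can. A call with a gripper value outside its range is refused whole. The fingers move at their own pace and stop on an object; "grip_force" is the grip in N (left out, the last holds). Time passes only in rows, so rows that do not move let the fingers close, or fill a call up. It gives the time, the measured TCP pose, the force and the opening at its end, in the units of the state.
- arm.observe(): the state, without advancing time (a new reading comes with each control period).
- arm.get_image(name): name is "scene" or "top" or "wrist"; returns a dict with "color" (480x640x3 uint8, red, green, blue), "depth" (480x640 float32, mm along the optical axis (not along the pixel's ray), 0 where there is no reading), "intrinsics" (3x3 intrinsics, pixels), "extrinsics" (4x4, takes a point from camera to world coordinates). Camera axes: x right, y down, z forward; pixel columns grow to the right and rows downward; lengths in mm; the calibration is good to about 2 mm. A picture is of the moment at which its call begins.
- arm.close_job(): hands the job in, once; it reports no verdict.
The state is a dict: "time": time; "q": joint angles; "dq": joint speeds; "joint_torque": joint torques, N m; "ee_pos": TCP position; "ee_rot": TCP orientation; "ft_force": force on the tool from outside, world axes, zero at the start; "wrist_torque": the same for the moment, N m; "finger_gap": opening from 0.0 (shut) to 1.0 (fully open).
Only numpy, scipy, OpenCV 4.12 (cv2) and the standard library are available. Lean on these libraries where they do the work, as an engineer would, in place of code of your own. Each camera call takes 0.05 s, during which the arm holds its last target. There are 200 camera calls.

### The job

In the model-aircraft workshop, lift the long undercarriage leg out of the wooden rack, pass its steel rod down through the eyelet in the jig's metal bridge, and press its foot straight down on the spring-loaded stop below with a steady push of about 10 N (the stop sinks about half its travel; never drive it to the bottom), so that a helper can tighten the thumbscrew. Finish while still gripping the leg and pressing: do not let go, the helper fastens it afterwards. Leave the short leg in the rack, and leave the glue bottle, spring clamp and brush where they are.

Things in the scene. Friction and masses are not known exactly. Their poses are not given: they have to be found in the camera images.
- long_leg: The long undercarriage leg, about 0.15 kg, upright in one of the rack's sockets, its foot 5 mm above the table: steel rod, 12 mm diameter, 110 mm long, with a beech block 24 x 24 x 50 mm on top (grip it here, across either pair of faces). Origin: centre of the foot, which is chamfered to 9 mm diameter. z runs up; the block spans z = 110 to 160 mm, x and y square to its faces
- short_leg: The short leg, to be left standing in the rack's other socket: the same shape, but its rod is only 60 mm long, so its block spans z = 60 to 110 mm above its foot. Origin: centre of its foot; z up
- rack: Wooden block 60 x 150 x 45 mm (x, y, z) fixed to the table, origin at the centre of its underside, z up. Two round sockets of 13.4 mm diameter, 40 mm deep, in its top at y = -40 mm and +40 mm; either may hold the long leg
- jig: Jig fixed to the table: plywood base 130 x 150 x 12 mm (x, y, z), two posts at y = -55 and +55 mm, and across them an aluminium bridge 50 x 126 x 8 mm, top 100 mm above the table, the eyelet in its middle straight above the stop. A brass thumbscrew sticks out of the bridge to x = 42 mm. Origin: centre of the base's underside (below the eyelet), z up
- eyelet (a point): Centre of the eyelet's upper mouth, in the top face of the bridge, 100 mm above the table. A round vertical through hole of 15 mm diameter, 8 mm deep, with a slight chamfer
- stop_pad: The spring-loaded stop: black round plunger of 24 mm diameter straight under the eyelet. Origin: centre of its flat top face, 45 mm above the table when free (55 mm below the eyelet's mouth). It sinks straight down by 1 mm for each newton, at most 20 mm, and springs back: about 10 mm down means about 10 N
- glue: White glue bottle, 48 mm diameter, 110 mm tall, standing; a bystander. Origin: centre of its underside, z up
- clamp: Black plastic spring clamp with orange tips, about 140 mm long, lying; a bystander. Origin: under its pivot
- brush: Brush lying on the table; a bystander. Origin at its underside
Mind the look-alikes: they are no part of the job. What is shaped like the long_leg but pink is not meant. Leave any black or purple look-alike of the short_leg alone.

How it is judged (in metres and radians):
On the way, in this order (a step that is already met when the one before it is completed fails the run):
1. the long leg is lifted clear of the rack (height (world z) of long_leg above 0.055 m), for 0.1 s.
2. the rod's foot has passed down through the eyelet (horizontal distance between long_leg and eyelet below 0.006 m and z of long_leg in the frame of eyelet below -0.012 m and angle between the z axis of long_leg and the z axis of jig, either way round below 0.2 rad), for 0.05 s.
At the end, for the whole second after the job is handed in: The fingers still hold the long leg; its rod stands through the eyelet, upright within 0.1 rad, its foot at rest on the stop, pressing it with 6 to 14 N through the last second; the short leg stands in its socket (contact force between long_leg and stop_pad between 6 and 14 N and horizontal distance between long_leg and stop_pad below 0.006 m and z of long_leg in the frame of eyelet below -0.05 m and angle between the z axis of long_leg and the z axis of jig, either way round below 0.1 rad and contact force between the fingers and long_leg above 2 N and linear speed of long_leg below 0.01 m/s and height (world z) of short_leg below 0.015 m and angle between short_leg's own z axis and vertical below 0.15 rad); the arm keeps its last pose, push and grip.
It fails at once if the stop is driven to the bottom (sunk more than 18.5 mm) (z of stop_pad in the frame of jig below 0.0265 m).
It fails at once if the short leg is pulled up or knocked over (height (world z) of short_leg above 0.025 m or angle between short_leg's own z axis and vertical above 0.3 rad).
It fails at once if the glue bottle, clamp or brush is shifted by more than 30 mm or the bottle tipped (distance of any of glue, clamp, brush from where it was at the start of the episode above 0.03 m or angle between glue's own z axis and vertical above 0.4 rad).
It also fails if it takes over 51 s, if anything falls off the work surface, if the arm or the gripper's body presses on something with over 40 N, if the wrist force passes 120 N, or if a joint passes its speed limit or range.

## Working session

There is one attempt and no reset: what is moved stays moved. The work goes in short steps, Python scripts to look and compute and a tool call to move; the robot and the scene stay as the last step left them, time stands still between calls to the robot, and variables do not carry over. Pictures are saved under pics/ and viewed, about 8 in all and at most 12, crops included, and the job is handed in when it is done.

Besides the shell and the picture viewer there is one more tool, called by a JSON object that holds its "method" and its "body". step_arm: Moves the arm, as the interface text tells. Its arguments: {"type":"object","properties":{"commands":{"type":"array","items":{"type":"object","properties":{"translation":{"type":"array","items":{"type":"number"}},"rotation":{"type":"array","items":{"type":"number"}},"jaw":{"type":"number"}}}},"grip_force":{"type":"number"}},"required":["commands"]}

```bash
mkdir -p pics && cat > h.py <<'E'
import numpy as np, cv2
from cell import arm
def grab(name):
    d=arm.get_image(name); np.savez(f'{name}.npz',**d); return d
def load(name): return dict(np.load(f'{name}.npz'))
def ray(d,u,v):
    E=d['extrinsics'];r=np.linalg.inv(d['intrinsics'])@[u,v,1.];return E[:3,3],E[:3,:3]@r
def onz(d,u,v,z):
    o,r=ray(d,u,v);return o+r*(z-o[2])/r[2]
def cloud(d):
    v,u=np.mgrid[:480,:640];p=np.stack([u,v,np.ones_like(u)],-1)@np.linalg.inv(d['intrinsics']).T*d['depth'][...,None]
    return p@d['extrinsics'][:3,:3].T+d['extrinsics'][:3,3]
E
python3 - <<'E'
from h import *
s=arm.observe();print(s['time'],s['ee_pos'],s['ee_rot'],s['ft_force'],s['finger_gap'],arm.tcp_to_tips)
for n in('scene','top'):
    d=grab(n);cv2.imwrite(f'pics/{n}0.png',d['color'][...,::-1]);print(d['extrinsics'].round(2).tolist(),d['intrinsics'].tolist())
E
```

```text
0.0 [179.97265947 623.9984289  248.85640617] [ 0.70011634  0.09832984  0.70019052 -0.09950674] [ 0.67436137 -0.60497872  0.06098411] 0.9975777195720695 11.0
[[0.23, 0.55, -0.8, 1454.75], [0.97, -0.11, 0.2, -239.81], [0.02, -0.83, -0.56, 649.18], [0.0, 0.0, 0.0, 1.0]] [[573.46006674526, 0.0, 322.48069590928617], [0.0, 573.46006674526, 242.33925018435886], [0.0, 0.0, 1.0]]
[[0.02, -0.99, 0.16, 497.33], [-1.0, -0.03, -0.01, -31.12], [0.01, -0.16, -0.99, 1012.14], [0.0, 0.0, 0.0, 1.0]] [[443.2129798287873, 0.0, 316.6353454431607], [0.0, 443.2129798287873, 242.79367392364077], [0.0, 0.0, 1.0]]
```

View pics/scene0.png

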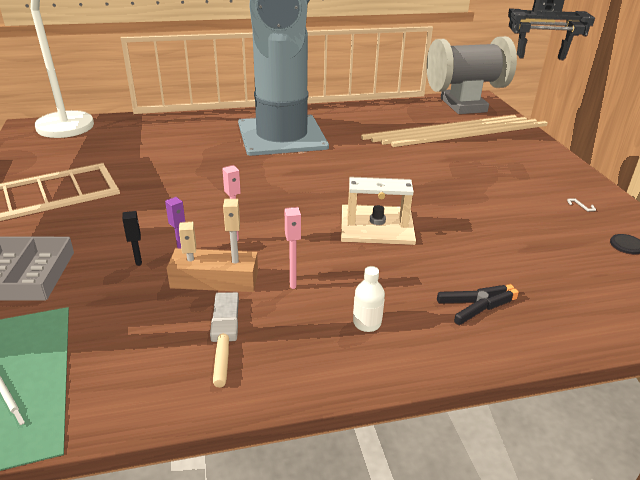

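View pics/top0.png

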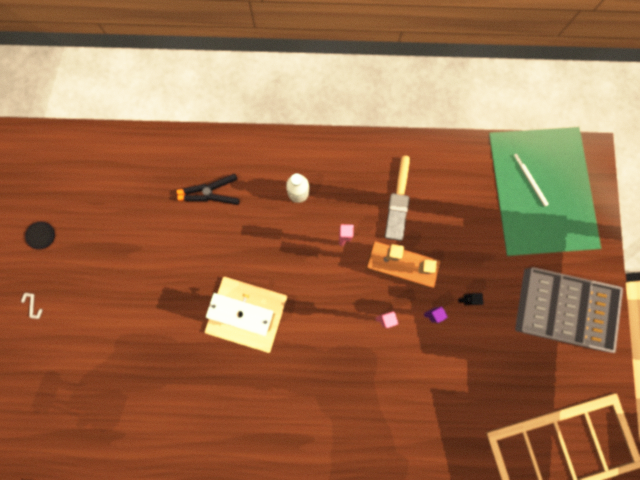

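The scene view shows beech legs at (231,215), which is tall, and (187,240), which is short. Pink look-alikes stand at (232,180) and (293,225), with a purple one at (176,215) and a black one at (132,230). The jig bridge is at (380,186). In the top view the beech blocks are at (397,252) and (429,266), and the eyelet is at (240,314). The beech leg at (231,215) with the longer visible steel rod fits long_leg. I'll confirm it with a crop and measure.

```bash
python3 - <<'E'
from h import *
t=load('top');s=load('scene')
a=cv2.resize(s['color'][150:300,110:310],None,fx=4,fy=4,interpolation=2)[:600]
b=cv2.resize(t['color'][220:345,190:445],None,fx=3,fy=3,interpolation=2)
cv2.imwrite('pics/crop1.png',a[...,::-1]);cv2.imwrite('pics/crop2.png',b[...,::-1])
P=cloud(t)
for n,(u0,v0,u1,v1),z0,z1 in [('long',(375,235,415,275),150,180),('short',(412,250,448,285),100,130),('bridge',(190,280,290,350),90,108),('rack',(360,235,445,290),35,55),('base',(190,270,300,360),5,20)]:
    m=np.zeros((480,640),bool);m[v0:v1,u0:u1]=1
    m&=(P[...,2]>z0)&(P[...,2]<z1)
    q=P[m];r=cv2.minAreaRect(q[:,:2].astype(np.float32));vv,uu=np.nonzero(m)
    print(n,m.sum(),q.mean(0).round(1),'zmed',np.median(q[:,2]).round(1),r,'px',uu.mean(),vv.mean())
# eyelet: dark blob in the bridge
g=cv2.cvtColor(t['color'],cv2.COLOR_RGB2GRAY)
m=np.zeros_like(g);m[306:323,231:250]=(g[306:323,231:250]<110)
n,l,st,c=cv2.connectedComponentsWithStats(m)
for i in range(1,n): print('eye',st[i],c[i],onz(t,*c[i],100).round(1))
print(P[302:326:3,225:256:5,2].round(0))
E
```

```text
long 178 [ 620.6 -189.6  163.3] zmed 164.4 ((621.419677734375, -190.83914184570312), (24.31422233581543, 24.723955154418945), 81.14842987060547) px 395.36516853932585 251.3988764044944
short 163 [ 599.6 -266.5  113.6] zmed 114.6 ((600.1390380859375, -267.7759704589844), (24.349510192871094, 24.161495208740234), 85.6720962524414) px 428.46625766871165 265.8834355828221
bridge 1554 [494.8 116.1  99.6] zmed 99.6 ((502.27252197265625, 114.5294189453125), (126.10353088378906, 66.81200408935547), 74.84831237792969) px 239.3822393822394 313.2767052767053
rack 1460 [ 608.1 -224.7   44.9] zmed 45.0 ((611.2980346679688, -229.53765869140625), (150.77117919921875, 61.34691619873047), 74.55409240722656) px 401.3424657534247 264.9568493150685
base 2421 [494.1 111.5  11.5] zmed 11.5 ((487.7896728515625, 109.47956848144531), (170.3445587158203, 221.21556091308594), 73.60626983642578) px 247.82858323007022 313.85336637752994
eye [239 312   3   5  14] [239.92857143 313.85714286] [493.7 114.9 100. ]
[[101.  99. 101.  98.   9.   9.  12.]
 [102. 100.  98. 102.  99. 101.  12.]
 [ 99. 100. 101. 102.  99.  99. 102.]
 [102.  99.  98.  45.  99.  96. 100.]
 [102. 101. 101.  43. 100.  99. 100.]
 [101.  97.  98.  44. 101.  97.  99.]
 [100.  98. 100.  98.  99. 102.  98.]
 [ 10.  98.  99. 100.  99.  97.  99.]]
```

View pics/crop1.png

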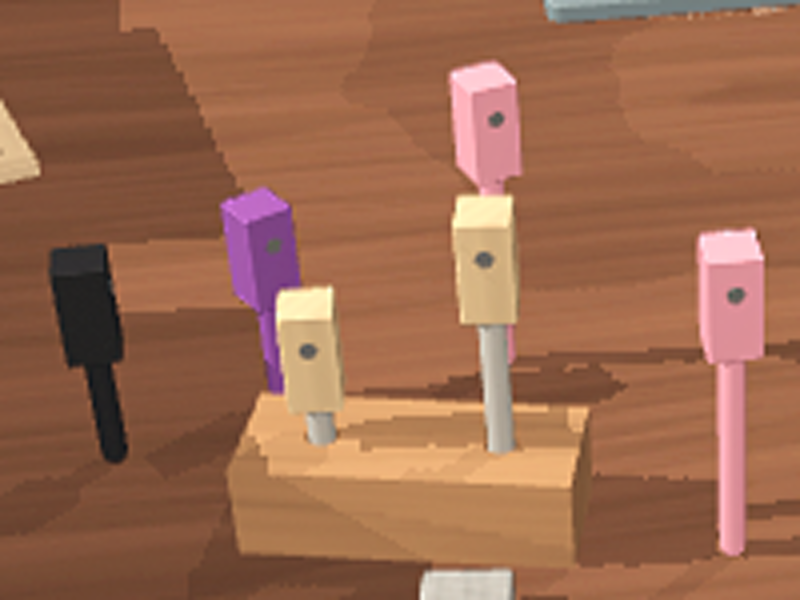

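View pics/crop2.png

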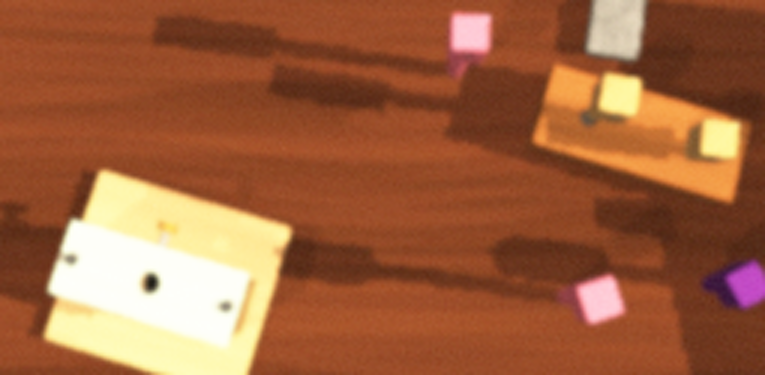

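The crops confirm it: the beech block with the long steel rod, right of the short one at crop (485,260), is the long leg, in the rack's +y socket at about (621,-191). The pink look-alikes stand free. The eyelet's dark hole is at top-view pixel (240,314), about (494,115).

```bash
cat >> h.py <<'E'
from scipy.spatial.transform import Rotation as R
def rot(): 
    q=arm.observe()['ee_rot'];return R.from_quat([q[1],q[2],q[3],q[0]])
def plan(x,y,z,yaw=None):
    """remaining translation (cm) and rotvec(deg) in tool axes; yaw = world angle of tool y (deg)"""
    s=arm.observe();r=rot();p=np.array(s['ee_pos'])
    print('t',round(s['time'],2),'pos',p.round(1),'yaw',np.degrees(np.arctan2(r.as_matrix()[1,1],r.as_matrix()[0,1])).round(2),'tooldir',r.as_matrix()[:,0].round(4),'ft',np.round(s['ft_force'],2),'gap',round(s['finger_gap']*88.1,1))
    T=r
    if yaw is not None:
        a=np.radians(yaw);X=np.array([0,0,-1.]);Y=np.array([np.cos(a),np.sin(a),0])
        T=R.from_matrix(np.stack([X,Y,np.cross(X,Y)],1))
    print('  rot(tool,deg)',np.degrees((r.inv()*T).as_rotvec()).round(2),
     ' trans now-frame(cm)',(r.inv().apply(np.array([x,y,z])-p)/10).round(2),' trans after-turn frame(cm)',(T.inv().apply(np.array([x,y,z])-p)/10).round(2))
E
python3 - <<'E'
from h import *
t=load('top');P=cloud(t)
for n,(u,v) in dict(p1=(347,231),p2=(390,320)).items():
    q=P[v-4:v+5,u-4:u+5].reshape(-1,3);print(n,np.median(q,0).round(0))
# block yaw: top-face pixels
m=(P[...,2]>155)&(P[...,2]<172);m[:,:375]=0;m[:,415:]=0;m[:235]=0;m[275:]=0
c,_=cv2.findContours(m.astype(np.uint8),0,1);c=max(c,key=cv2.contourArea)
print(cv2.minAreaRect(c))
for y in (-15,75,-105,165): plan(621,-191,250,y)
E
```

```text
p1 [659. -96. 160.]
p2 [ 489. -180.  160.]
((395.7162170410156, 251.2027130126953), (12.987520217895508, 12.987520217895508), 9.462322235107422)
t 0.1 pos [180. 624. 249.] yaw 73.92 tooldir [-3.0e-04 -1.5e-03 -1.0e+00] ft [-1.02 -0.03  0.55] gap 88.1
  rot(tool,deg) [8.892e+01 7.000e-02 6.000e-02]  trans now-frame(cm) [  0.   -66.1   64.95]  trans after-turn frame(cm) [-0.1  63.69 67.31]
t 0.1 pos [180. 624. 249.] yaw 73.92 tooldir [-3.0e-04 -1.5e-03 -1.0e+00] ft [-1.02 -0.03  0.55] gap 88.1
  rot(tool,deg) [-1.08  0.01  0.09]  trans now-frame(cm) [  0.   -66.1   64.95]  trans after-turn frame(cm) [ -0.1  -67.31  63.69]
t 0.1 pos [180. 624. 249.] yaw 73.92 tooldir [-3.0e-04 -1.5e-03 -1.0e+00] ft [-1.02 -0.03  0.55] gap 88.1
  rot(tool,deg) [ 1.7892e+02  1.3000e-01 -1.0000e-02]  trans now-frame(cm) [  0.   -66.1   64.95]  trans after-turn frame(cm) [ -0.1   67.31 -63.69]
t 0.1 pos [180. 624. 249.] yaw 73.92 tooldir [-3.0e-04 -1.5e-03 -1.0e+00] ft [-1.02 -0.03  0.55] gap 88.1
  rot(tool,deg) [-9.108e+01 -6.000e-02  7.000e-02]  trans now-frame(cm) [  0.   -66.1   64.95]  trans after-turn frame(cm) [ -0.1  -63.69 -67.31]
```

{"method": "step_arm", "body": {"commands": [{"translation": [0,-0.13,4.12],"rotation": [3.64,0,0],"jaw": 8.8},{"translation": [0,-0.13,4.12],"rotation": [3.64,0,0],"jaw": 8.8},{"translation": [0,-0.13,4.12],"rotation": [3.64,0,0],"jaw": 8.8},{"translation": [0,-0.13,4.12],"rotation": [3.64,0,0],"jaw": 8.8},{"translation": [0,-0.13,4.12],"rotation": [3.64,0,0],"jaw": 8.8}], "grip_force": 40}}

```text
time: 0.52
ee_pos: [367.5, 536.1, 249.3]
ee_rot: [0.675, 0.209, 0.675, -0.21]
ft_force: [0.5, 0.3, 0.3]
finger_gap: 0.998
```

Radius 650 is held, so I'll continue the arc.

{"method": "step_arm", "body": {"commands": [{"translation": [0,-0.13,4.12],"rotation": [3.64,0,0],"jaw": 8.8},{"translation": [0,-0.13,4.12],"rotation": [3.64,0,0],"jaw": 8.8},{"translation": [0,-0.13,4.12],"rotation": [3.64,0,0],"jaw": 8.8},{"translation": [0,-0.13,4.12],"rotation": [3.64,0,0],"jaw": 8.8},{"translation": [0,-0.13,4.12],"rotation": [3.64,0,0],"jaw": 8.8}]}}

```text
time: 0.93
ee_pos: [516.3, 394.7, 249.3]
ee_rot: [0.634, 0.313, 0.634, -0.314]
ft_force: [1.2, 0.4, -0.7]
finger_gap: 1.002
```

{"method": "step_arm", "body": {"commands": [{"translation": [0,-0.13,4.12],"rotation": [3.64,0,0],"jaw": 8.8},{"translation": [0,-0.13,4.12],"rotation": [3.64,0,0],"jaw": 8.8},{"translation": [0,-0.13,4.12],"rotation": [3.64,0,0],"jaw": 8.8},{"translation": [0,-0.13,4.12],"rotation": [3.64,0,0],"jaw": 8.8},{"translation": [0,-0.13,4.12],"rotation": [3.64,0,0],"jaw": 8.8}]}}

```text
time: 1.35
ee_pos: [613.5, 213.9, 249.3]
ee_rot: [0.576, 0.41, 0.576, -0.41]
ft_force: [1.3, 0.5, 0.1]
finger_gap: 0.999
```

{"method": "step_arm", "body": {"commands": [{"translation": [0,-0.13,4.12],"rotation": [3.64,0,0],"jaw": 8.8},{"translation": [0,-0.13,4.12],"rotation": [3.64,0,0],"jaw": 8.8},{"translation": [0,-0.13,4.12],"rotation": [3.64,0,0],"jaw": 8.8},{"translation": [0,-0.13,4.12],"rotation": [3.64,0,0],"jaw": 8.8},{"translation": [0,-0.13,4.12],"rotation": [3.64,0,0],"jaw": 8.8}]}}

```text
time: 1.77
ee_pos: [649.3, 11.8, 249.3]
ee_rot: [0.504, 0.496, 0.504, -0.496]
ft_force: [0.6, -0.1, -0.5]
finger_gap: 0.999
```

{"method": "step_arm", "body": {"commands": [{"translation": [0,-0.13,4.12],"rotation": [3.0,0,0],"jaw": 8.8},{"translation": [0,-0.13,4.12],"rotation": [3.0,0,0],"jaw": 8.8},{"translation": [0,-0.13,4.12],"rotation": [3.0,0,0],"jaw": 8.8},{"translation": [0,-0.13,4.0],"rotation": [3.0,0,0],"jaw": 8.8},{"translation": [0,0,0],"rotation": [0,0,0],"jaw": 8.8}]}}

```text
time: 2.18
ee_pos: [631.2, -160.5, 250.1]
ee_rot: [-0.448, -0.547, -0.445, 0.55]
ft_force: [-0.7, -1.0, 0.5]
finger_gap: 0.999
```

```bash
python3 - <<'E'
from h import *
plan(621.5,-191,250,-10)
d=grab('wrist');cv2.imwrite('pics/w1.png',d['color'][...,::-1]);print(d['extrinsics'].round(3).tolist())
P=cloud(d);m=(P[...,2]>157)&(P[...,2]<172)&(np.hypot(P[...,0]-621,P[...,1]+191)<30)
q=P[m];print(m.sum(),q.mean(0) if m.any() else 0)
if m.any(): print(cv2.minAreaRect(q[:,:2].astype(np.float32)),np.argwhere(m).mean(0))
E
```

```text
t 2.18 pos [ 631.2 -160.5  250.1] yaw -11.74 tooldir [-0.0015 -0.0067 -1.    ] ft [-0.66 -1.05  0.51] gap 88.0
  rot(tool,deg) [-1.74  0.39  0.01]  trans now-frame(cm) [ 0.03 -0.33  3.18]  trans after-turn frame(cm) [ 0.01 -0.43  3.17]
[[0.979, -0.192, -0.066, 648.428], [-0.203, -0.926, -0.318, -78.242], [0.0, 0.325, -0.946, 383.652], [0.0, 0.0, 0.0, 1.0]]
1121 [ 620.60308828 -188.20362339  163.85171762]
((620.2171020507812, -189.6082763671875), (24.939985275268555, 24.01955223083496), 79.89691162109375) [285.18287244 319.455843  ]
```

View pics/w1.png

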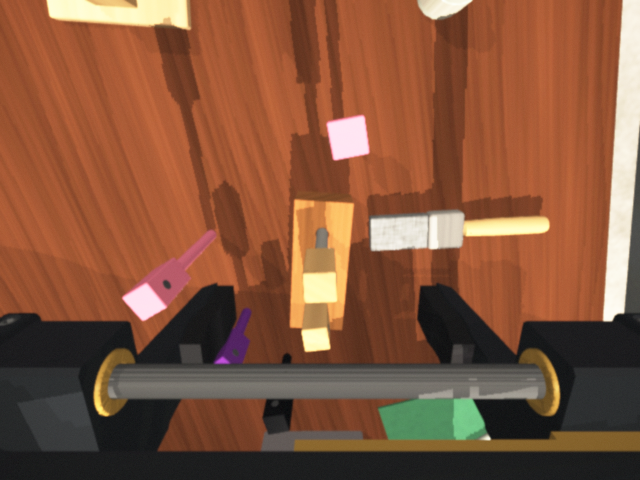

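The wrist view shows the long leg's block top at (320,285), between the jaws' lanes, and the short one behind at (316,340). Block yaw is about -10°, centre about (620.7,-190.3). Next I'll align and descend.

{"method": "step_arm", "body": {"commands": [{"translation": [0,-0.45,1.5],"rotation": [-1.7,0.4,0],"jaw": 6},{"translation": [0,0,1.55],"rotation": [0,0,0],"jaw": 6},{"translation": [0,0,0],"rotation": [0,0,0],"jaw": 6},{"translation": [2.0,0,0],"rotation": [0,0,0],"jaw": 6},{"translation": [2.0,0,0],"rotation": [0,0,0],"jaw": 6}]}}

```text
time: 2.65
ee_pos: [626.1, -177.5, 210.2]
ee_rot: [0.457, 0.541, 0.459, -0.536]
ft_force: [0.2, 0.9, -0.7]
finger_gap: 0.684
```

```bash
python3 - <<'E'
from h import *
plan(620.7,-190.3,132,-10)
E
```

```text
t 2.65 pos [ 626.1 -177.5  210.2] yaw -9.2 tooldir [ 0.0043  0.0067 -1.    ] ft [ 0.22  0.86 -0.71] gap 60.2
  rot(tool,deg) [ 0.8  -0.42 -0.18]  trans now-frame(cm) [ 7.81 -0.36  1.41]  trans after-turn frame(cm) [ 7.82 -0.31  1.35]
```

{"method": "step_arm", "body": {"commands": [{"translation": [0,-0.3,1.35],"rotation": [0.6,-0.3,-0.1],"jaw": 6},{"translation": [0,0,0],"rotation": [0,0,0],"jaw": 6},{"translation": [0,0,0],"rotation": [0,0,0],"jaw": 6},{"translation": [0,0,0],"rotation": [0,0,0],"jaw": 6},{"translation": [0,0,0],"rotation": [0,0,0],"jaw": 6}]}}

```text
time: 3.07
ee_pos: [620.5, -190.7, 210.7]
ee_rot: [0.455, 0.541, 0.456, -0.54]
ft_force: [-0.3, 0.3, -1.0]
finger_gap: 0.684
```

```bash
python3 - <<'E'
from h import *
plan(620.7,-190.3,132,-10)
E
```

```text
t 3.07 pos [ 620.5 -190.7  210.7] yaw -9.77 tooldir [ 6.0e-04  1.8e-03 -1.0e+00] ft [-0.3   0.3  -1.01] gap 60.3
  rot(tool,deg) [ 0.23 -0.11 -0.02]  trans now-frame(cm) [ 7.87  0.01 -0.03]  trans after-turn frame(cm) [ 7.87  0.01 -0.04]
```

{"method": "step_arm", "body": {"commands": [{"translation": [2.6,0,0],"rotation": [0,0,0],"jaw": 6},{"translation": [2.6,0,0],"rotation": [0,0,0],"jaw": 6},{"translation": [2.6,0,0],"rotation": [0,0,0],"jaw": 6},{"translation": [0,0,0],"rotation": [0,0,0],"jaw": 6},{"translation": [0,0,0],"rotation": [0,0,0],"jaw": 6}]}}

```text
time: 3.48
ee_pos: [619.3, -190.2, 131.4]
ee_rot: [-0.454, -0.541, -0.457, 0.541]
ft_force: [1.0, 0.9, 0.5]
finger_gap: 0.68
```

```bash
python3 - <<'E'
from h import *
plan(620.7,-190.3,132,-10)
d=grab('wrist');cv2.imwrite('pics/w2.png',d['color'][...,::-1])
E
```

```text
t 3.48 pos [ 619.3 -190.2  131.4] yaw -9.77 tooldir [-0.003   0.0025 -1.    ] ft [1.02 0.89 0.54] gap 59.9
  rot(tool,deg) [ 0.23 -0.11  0.19]  trans now-frame(cm) [-0.06  0.14 -0.01]  trans after-turn frame(cm) [-0.06  0.14 -0.01]
```

View pics/w2.png

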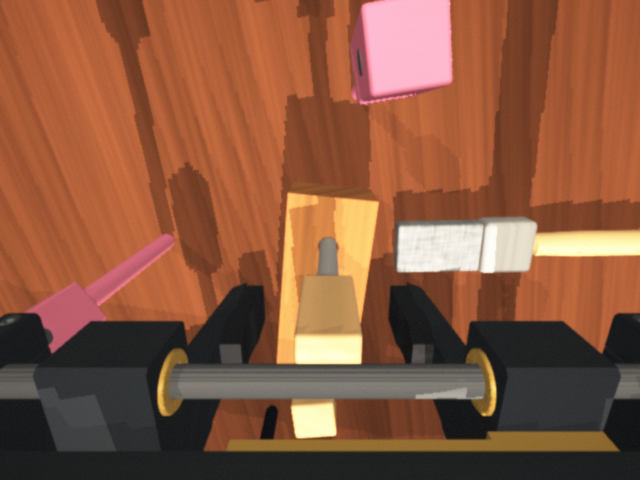

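The block at (329,330) is centred between the fingers at (245) and (405). Closing.

{"method": "step_arm", "body": {"commands": [{"translation": [0,0.14,0],"rotation": [0,0,0],"jaw": 3.5},{"translation": [0,0,0],"rotation": [0,0,0],"jaw": 2.2},{"translation": [0,0,0],"rotation": [0,0,0],"jaw": 1.5},{"translation": [0,0,0],"rotation": [0,0,0],"jaw": 1.5},{"translation": [0,0,0],"rotation": [0,0,0],"jaw": 1.5}], "grip_force": 15}}

```text
time: 3.95
ee_pos: [621.3, -190.9, 132.1]
ee_rot: [0.455, 0.541, 0.456, -0.541]
ft_force: [-0.4, -0.5, -0.4]
finger_gap: 0.325
```

{"method": "step_arm", "body": {"commands": [{"translation": [0,0,0],"rotation": [0,0,0],"jaw": 1.5},{"translation": [0,0,0],"rotation": [0,0,0],"jaw": 1.5},{"translation": [0,0,0],"rotation": [0,0,0],"jaw": 1.5},{"translation": [0,0,0],"rotation": [0,0,0],"jaw": 1.5},{"translation": [0,0,0],"rotation": [0,0,0],"jaw": 1.5}], "grip_force": 45}}

```text
time: 4.37
ee_pos: [621.1, -190.9, 131.8]
ee_rot: [0.455, 0.541, 0.456, -0.541]
ft_force: [-1.3, 0.5, 4.4]
finger_gap: 0.269
```

```bash
python3 - <<'E'
from h import *
plan(620.7,-190.3,132,-10)
E
```

```text
t 4.37 pos [ 621.1 -190.9  131.8] yaw -9.79 tooldir [-0.001  0.002 -1.   ] ft [-1.26  0.5   4.39] gap 23.7
  rot(tool,deg) [ 0.21 -0.1   0.08]  trans now-frame(cm) [-0.02 -0.05 -0.06]  trans after-turn frame(cm) [-0.02 -0.05 -0.06]
```

{"method": "step_arm", "body": {"commands": [{"translation": [-0.8,0,0],"rotation": [0,0,0],"jaw": 1.5},{"translation": [-0.8,0,0],"rotation": [0,0,0],"jaw": 1.5},{"translation": [-0.8,0,0],"rotation": [0,0,0],"jaw": 1.5},{"translation": [-0.8,0,0],"rotation": [0,0,0],"jaw": 1.5},{"translation": [-0.8,0,0],"rotation": [0,0,0],"jaw": 1.5}]}}

```text
time: 4.78
ee_pos: [621.1, -190.9, 172.5]
ee_rot: [0.455, 0.541, 0.456, -0.541]
ft_force: [-0.1, 0.1, -0.7]
finger_gap: 0.267
```

{"method": "step_arm", "body": {"commands": [{"translation": [-3,0,0],"rotation": [0,0,0],"jaw": 1.5},{"translation": [-3,0,0],"rotation": [0,0,0],"jaw": 1.5},{"translation": [-3,0,0],"rotation": [0,0,0],"jaw": 1.5},{"translation": [-3,0,0],"rotation": [0,0,0],"jaw": 1.5},{"translation": [0,0,0],"rotation": [0,0,0],"jaw": 1.5}]}}

```text
time: 5.2
ee_pos: [623.9, -192.8, 298.9]
ee_rot: [0.458, 0.543, 0.453, -0.539]
ft_force: [0.5, -0.6, -1.0]
finger_gap: 0.268
```

```bash
python3 - <<'E'
from h import *
plan(494,115,290,-10)
s=grab('scene');cv2.imwrite('pics/s2.png',s['color'][60:300,130:450,::-1].repeat(2,0).repeat(2,1))
E
```

```text
t 5.2 pos [ 623.9 -192.8  298.9] yaw -9.82 tooldir [ 9.e-03 -7.e-04 -1.e+00] ft [ 0.48 -0.62 -1.04] gap 23.6
  rot(tool,deg) [ 0.18 -0.05 -0.52]  trans now-frame(cm) [  0.75 -18.06 -28.11]  trans after-turn frame(cm) [  0.89 -18.14 -28.05]
```

View pics/s2.png

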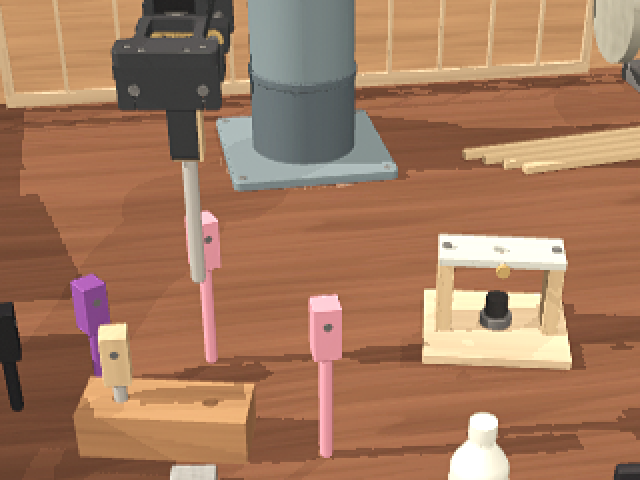

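The leg is lifted free with its foot at about 172 mm, and the short leg is still in its socket. Now I'll carry it to a point above the eyelet.

{"method": "step_arm", "body": {"commands": [{"translation": [0,-2.0,-3.1],"rotation": [0,0,0],"jaw": 1.5},{"translation": [0,-2.0,-3.1],"rotation": [0,0,0],"jaw": 1.5},{"translation": [0,-2.0,-3.1],"rotation": [0,0,0],"jaw": 1.5},{"translation": [0,-2.0,-3.1],"rotation": [0,0,0],"jaw": 1.5},{"translation": [0,-2.0,-3.1],"rotation": [0,0,0],"jaw": 1.5}]}}

```text
time: 5.67
ee_pos: [547.2, -19.9, 290.9]
ee_rot: [-0.454, -0.54, -0.457, 0.541]
ft_force: [0.4, 0.7, -2.1]
finger_gap: 0.266
```

{"method": "step_arm", "body": {"commands": [{"translation": [0,-2.0,-3.1],"rotation": [0,0,0],"jaw": 1.5},{"translation": [0,-2.0,-3.1],"rotation": [0,0,0],"jaw": 1.5},{"translation": [0,-2.0,-3.1],"rotation": [0,0,0],"jaw": 1.5},{"translation": [0,0,0],"rotation": [0,0,0],"jaw": 1.5},{"translation": [0,0,0],"rotation": [0,0,0],"jaw": 1.5}]}}

```text
time: 6.08
ee_pos: [504.2, 82.7, 291.3]
ee_rot: [-0.456, -0.539, -0.458, 0.54]
ft_force: [0.4, -0.6, -1.5]
finger_gap: 0.271
```

```bash
python3 - <<'E'
from h import *
plan(494,115,260,-10)
E
```

```text
t 6.08 pos [504.2  82.7 291.3] yaw -9.49 tooldir [-0.0035  0.0023 -1.    ] ft [ 0.37 -0.61 -1.47] gap 23.8
  rot(tool,deg) [ 0.51 -0.09  0.22]  trans now-frame(cm) [ 3.15 -1.53 -3.01]  trans after-turn frame(cm) [ 3.13 -1.56 -3.  ]
```

{"method": "step_arm", "body": {"commands": [{"translation": [0,-0.8,-1.5],"rotation": [0.4,0,0.1],"jaw": 1.5},{"translation": [0,-0.76,-1.5],"rotation": [0,0,0],"jaw": 1.5},{"translation": [1.5,0,0],"rotation": [0,0,0],"jaw": 1.5},{"translation": [1.5,0,0],"rotation": [0,0,0],"jaw": 1.5},{"translation": [0,0,0],"rotation": [0,0,0],"jaw": 1.5}]}}

```text
time: 6.5
ee_pos: [493.9, 111.1, 259.5]
ee_rot: [-0.452, -0.541, -0.454, 0.544]
ft_force: [-1.2, -0.2, -2.4]
finger_gap: 0.272
```

```bash
python3 - <<'E'
from h import *
plan(494,115,260,-10)
for n in('wrist','scene','top'):
    d=grab(n)
    if n=='wrist':cv2.imwrite('pics/w3.png',d['color'][...,::-1])
    if n=='scene':cv2.imwrite('pics/s3.png',cv2.resize(d['color'][100:250,300:460],None,fx=4,fy=4,interpolation=2)[...,::-1])
plan(494,115,260,-10)
E
```

```text
t 6.5 pos [493.9 111.1 259.5] yaw -10.27 tooldir [-4.4e-03 -9.0e-04 -1.0e+00] ft [-1.16 -0.15 -2.44] gap 24.0
  rot(tool,deg) [-0.27  0.09  0.24]  trans now-frame(cm) [-0.05 -0.06 -0.39]  trans after-turn frame(cm) [-0.05 -0.06 -0.39]
t 6.65 pos [496.  111.6 262.5] yaw -10.29 tooldir [ 4.0e-04  1.1e-03 -1.0e+00] ft [ 0.68 -0.07 -1.28] gap 23.4
  rot(tool,deg) [-0.29 -0.06 -0.01]  trans now-frame(cm) [ 0.25 -0.25 -0.3 ]  trans after-turn frame(cm) [ 0.25 -0.25 -0.3 ]
```

View pics/w3.png

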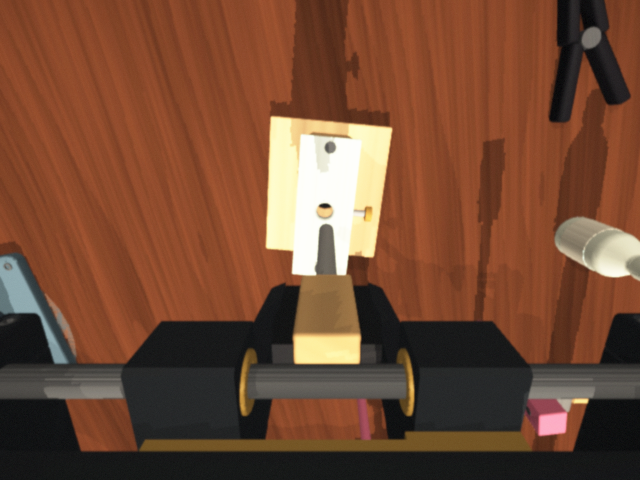

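View pics/s3.png

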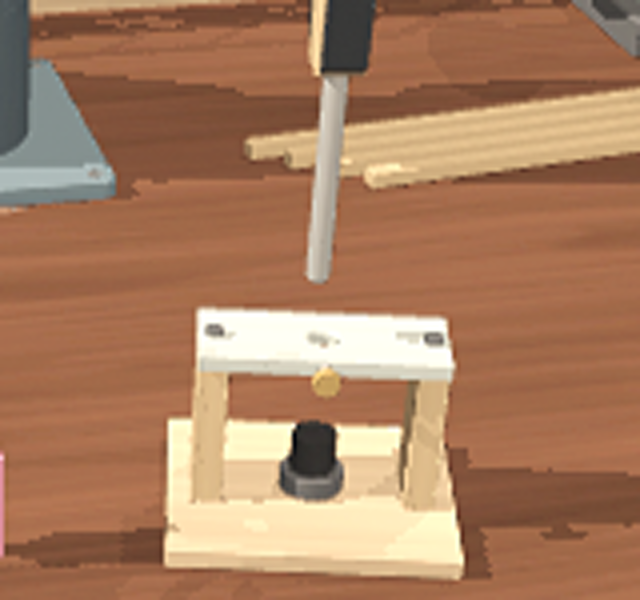

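The wrist view shows the eyelet at (325,211), with the rod foot at about (325,230) just above it, in line across the jaws. In the scene crop the foot (318,280) hangs over the eyelet (320,338). Next I'll measure the rod tilt and the offset between foot and eyelet.

```bash
python3 - <<'E'
from h import *
def proj(d,p):
    E=np.linalg.inv(d['extrinsics']);c=E[:3,:3]@p+E[:3,3];c=d['intrinsics']@c;return c[:2]/c[2]
s=load('scene');w=load('wrist');hsv=cv2.cvtColor(s['color'],cv2.COLOR_RGB2HSV)
A=[]
for v in range(122,169,2):
    row=hsv[v,370:395].astype(int);m=(row[:,1]<60)&(row[:,2]>80);u=np.nonzero(m)[0]+370
    if len(u)>2:A.append((u.mean(),v,len(u)))
A=np.array(A);k=np.polyfit(A[:,1],A[:,0],1);print('scene rod du/dv',k[0],A[:3],A[-3:])
f=np.array([494.,112,133]);a,b=proj(s,f),proj(s,f+[0,0,90]);print('vertical du/dv',(a-b)[0]/(a-b)[1],a,b)
# wrist: rod
hw=cv2.cvtColor(w['color'],cv2.COLOR_RGB2GRAY).astype(int)
print(hw[222:276:6,308:345].tolist())
a,b=proj(w,f),proj(w,f+[0,0,100]);print('wrist vertical',a,b)
# eyelet in wrist
E=w['color'][196:226,305:348].astype(int);sat=E.max(2)-E.min(2);m=((sat>60)|(E.max(2)<150)).astype(np.uint8)
n,l,st,c=cv2.connectedComponentsWithStats(m)
for i in range(1,n):
    if st[i,4]>20: u=c[i]+[305,196];print('eye',st[i],u,onz(w,*u,100).round(1))
P=cloud(w);m=np.abs(P[...,2]-100)<6;m&=np.hypot(P[...,0]-494,P[...,1]-115)<80;q=P[m]
print('bridge z',np.median(q[:,2]),cv2.minAreaRect(q[:,:2].astype(np.float32)))
E
```

```text
scene rod du/dv -0.09032608695652261 [[383.5 122.    6. ]
 [383.  124.    7. ]
 [382.5 126.    6. ]] [[379.5 164.    6. ]
 [379.5 166.    6. ]
 [379.  168.    5. ]]
vertical du/dv -0.09001627758238953 [379.3524755  168.93860458] [383.21118309 126.07182877]
[[254, 254, 254, 254, 253, 253, 253, 254, 254, 254, 254, 254, 254, 254, 253, 252, 251, 249, 249, 252, 252, 253, 254, 254, 253, 253, 253, 254, 254, 254, 254, 253, 253, 254, 254, 254, 254], [254, 254, 254, 253, 253, 253, 254, 254, 254, 253, 249, 198, 114, 93, 95, 99, 101, 105, 107, 107, 106, 106, 106, 108, 159, 234, 252, 254, 254, 254, 253, 252, 250, 251, 252, 251, 250], [254, 254, 254, 253, 253, 254, 254, 254, 253, 250, 219, 127, 90, 94, 97, 100, 101, 104, 108, 109, 108, 106, 103, 105, 113, 175, 241, 252, 252, 251, 250, 250, 251, 252, 251, 250, 250], [254, 254, 254, 253, 253, 254, 254, 254, 253, 249, 181, 98, 90, 92, 97, 103, 103, 105, 106, 106, 105, 108, 104, 103, 103, 134, 218, 251, 253, 253, 253, 254, 254, 252, 252, 251, 251], [254, 254, 253, 253, 254, 254, 254, 253, 252, 235, 147, 91, 94, 96, 100, 102, 103, 105, 105, 107, 107, 1
[... 371 characters left out ...]
100, 102, 99, 100, 112, 193, 250, 253, 254, 254, 253, 253, 253, 254, 254], [254, 253, 254, 254, 254, 253, 249, 221, 148, 100, 90, 94, 98, 98, 101, 101, 104, 106, 106, 106, 105, 101, 103, 102, 101, 96, 102, 149, 229, 252, 254, 254, 253, 253, 254, 254, 254], [253, 254, 254, 254, 254, 251, 226, 151, 101, 89, 91, 95, 95, 96, 97, 99, 104, 105, 105, 107, 103, 103, 101, 100, 99, 99, 99, 114, 191, 247, 251, 250, 250, 251, 252, 252, 252]]
wrist vertical [326.63546444 228.40540649] [325.984319   286.39382158]
eye [ 12   7  16  14 176] [324.21022727 209.78977273] [493. 119. 100.]
bridge z 99.35873937149879 ((500.8821716308594, 115.3505859375), (126.51223754882812, 66.86836242675781), 74.65711975097656)
```

```bash
python3 - <<'E'
from h import *
s=load('scene');w=load('wrist');t=load('top')
g=cv2.cvtColor(s['color'],cv2.COLOR_RGB2GRAY)
print('scene eye rows');print(g[180:190,370:390])
gt=cv2.cvtColor(w['color'],cv2.COLOR_RGB2GRAY)
print('wrist eye');print(gt[198:228,314:338])
for v in (166,168,170,172):print(v,s['color'][v,372:386].sum(1)//3)
def tri(a,b):
    M=[];y=[]
    for o,r in(a,b):
        r=r/np.linalg.norm(r);Q=np.eye(3)-np.outer(r,r);M.append(Q);y.append(Q@o)
    x=np.linalg.lstsq(np.vstack(M),np.hstack(y),rcond=None)[0];return x.round(1)
print('foot tri',tri(ray(s,379.1,169),ray(w,325.7,226)))
print('eye tri',tri(ray(s,379.3,184.7),ray(w,324.5,210.5)))
E
```

```text
scene eye rows
[[254 254 254 254 254 254 254 254 254 254 254 254 254 254 254 254 254 254
  254 254]
 [254 254 254 254 254 254 254 254 254 254 254 254 254 254 254 254 254 254
  254 254]
 [254 254 254 254 254 254 254 253 250 253 254 254 254 254 254 253 254 253
  253 253]
 [254 254 254 254 254 254 252 219 213 228 232 245 254 255 255 254 254 254
  254 254]
 [254 254 254 254 254 254 243 196 184 189 189 212 227 246 254 254 254 254
  254 254]
 [254 254 254 254 254 254 254 223 200 206 188 182 234 234 201 254 254 254
  254 254]
 [254 254 254 254 254 254 254 254 252 253 202 201 252 251 254 254 254 254
  254 254]
 [253 253 253 253 253 254 254 254 254 254 254 254 254 254 254 254 254 254
  254 254]
 [250 250 250 250 250 254 254 254 254 254 254 254 254 254 254 254 254 254
  254 254]
 [250 250 250 248 249 254 253 254 254 254 253 253 254 254 254 254 254 254
  254 254]]
wrist eye
[[253 253 253 254 254 254 254 254 254 254 254 254 253 253 254 254 254 254
  254 254 254 253 253 253]
 [253 253 253 254 254 254 254 254 253 252 252 253 253 253 254 254 254 254
  254 254 253 253 253 254]
 [253 253 253 254 254 
[... 2411 characters left out ...]
 254 253 254 253 252 245 217 184 160 138 139 154 175 202 234 248
  252 253 254 254 254 254]
 [254 254 254 253 253 252 245 208 144 115 108 107 108 109 115 130 169 223
  247 252 253 254 254 254]
 [254 254 254 253 252 247 212 139 103 100 102 104 107 107 107 106 120 162
  228 251 253 254 254 254]
 [254 254 254 253 251 231 151 101  96  98 103 103 105 107 108 108 107 123
  189 246 253 254 254 254]]
166 [118 120 119 117 139 204 192 180 164 163 138 116 118 119]
168 [117 117 116 114 156 204 192 177 164 164 124 112 114 116]
170 [119 119 119 119 116 123 141 145 140 108 117 119 119 118]
172 [115 116 116 116 116 116 116 116 117 117 118 118 118 119]
foot tri [493.1 112.8 131.9]
eye tri [492.4 116.5  96.1]
```

{"method": "step_arm", "body": {"commands": [{"translation": [0,-0.08,-0.46],"rotation": [0,0,0],"jaw": 1.5},{"translation": [1.0,0,0],"rotation": [0,0,0],"jaw": 1.5},{"translation": [1.0,0,0],"rotation": [0,0,0],"jaw": 1.5},{"translation": [0,0,0],"rotation": [0,0,0],"jaw": 1.5},{"translation": [0,0,0],"rotation": [0,0,0],"jaw": 1.5}]}}

```text
time: 7.07
ee_pos: [494.9, 117.2, 241.4]
ee_rot: [-0.453, -0.542, -0.454, 0.543]
ft_force: [0.1, -0.5, -1.4]
finger_gap: 0.267
```

```bash
python3 - <<'E'
from h import *
plan(493.5,116,235,-10)
w=grab('wrist');s=grab('scene');plan(493.5,116,235,-10)
a=cv2.resize(w['color'][180:260,285:365],(600,600),interpolation=2);b=s['color'][150:210,360:400]
b=cv2.resize(b,(400,600),interpolation=2)
cv2.imwrite('pics/c4.png',cv2.resize(np.hstack([a,b]),(800,480))[...,::-1])
E
```

```text
t 7.07 pos [494.9 117.2 241.4] yaw -10.19 tooldir [-1.5e-03  8.0e-04 -1.0e+00] ft [ 0.15 -0.47 -1.36] gap 23.5
  rot(tool,deg) [-0.19 -0.03  0.09]  trans now-frame(cm) [ 0.64 -0.12  0.14]  trans after-turn frame(cm) [ 0.64 -0.12  0.14]
t 7.17 pos [495.6 117.3 242.3] yaw -10.19 tooldir [ 3.0e-04  1.5e-03 -1.0e+00] ft [-0.43  0.33 -1.33] gap 23.5
  rot(tool,deg) [-0.19 -0.09  0.  ]  trans now-frame(cm) [ 0.73 -0.19  0.17]  trans after-turn frame(cm) [ 0.73 -0.19  0.17]
```

View pics/c4.png

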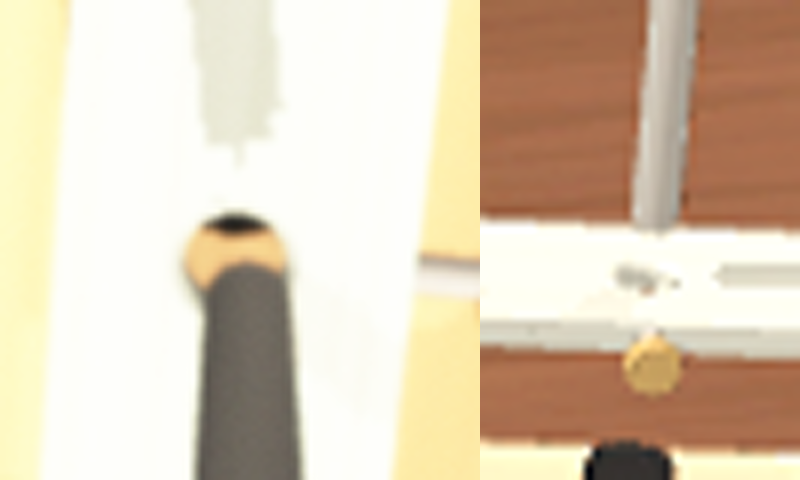

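The crop (10th picture) shows the hole mouth at (236,262), with the foot about 2 px right of it. Allowing for parallax, the foot is also about 2 mm too far in +y, and the scene half agrees. I'll shift by (-1.6, -1.8) mm, which gives about (493.7,115.4), matching the top view. Then I'll descend gently.

{"method": "step_arm", "body": {"commands": [{"translation": [0,-0.13,0.2],"rotation": [0,0,0],"jaw": 1.5},{"translation": [0.5,0,0],"rotation": [0,0,0],"jaw": 1.5},{"translation": [0.4,0,0],"rotation": [0,0,0],"jaw": 1.5},{"translation": [0,0,0],"rotation": [0,0,0],"jaw": 1.5},{"translation": [0,0,0],"rotation": [0,0,0],"jaw": 1.5}]}}

```text
time: 7.58
ee_pos: [493.7, 115.6, 233.0]
ee_rot: [0.453, 0.543, 0.454, -0.542]
ft_force: [0.9, -1.0, -1.6]
finger_gap: 0.269
```

```bash
python3 - <<'E'
from h import *
plan(493.5,115.3,235,-10)
w=grab('wrist');s=grab('scene');plan(493.5,115.3,235,-10)
a=cv2.resize(w['color'][180:260,285:365],(600,600),interpolation=2);b=s['color'][150:210,360:400]
b=cv2.resize(b,(400,600),interpolation=2)
cv2.imwrite('pics/c5.png',cv2.resize(np.hstack([a,b]),(800,480))[...,::-1])
E
```

```text
t 7.58 pos [493.7 115.6 233. ] yaw -10.19 tooldir [-2.0e-04  1.4e-03 -1.0e+00] ft [ 0.87 -1.02 -1.62] gap 23.7
  rot(tool,deg) [-0.19 -0.08  0.03]  trans now-frame(cm) [-0.2  -0.02  0.04]  trans after-turn frame(cm) [-0.2  -0.02  0.04]
t 7.68 pos [494.  115.7 233.3] yaw -10.19 tooldir [ 4.0e-04  1.7e-03 -1.0e+00] ft [ 0.32  0.47 -0.92] gap 23.6
  rot(tool,deg) [-0.19 -0.1  -0.01]  trans now-frame(cm) [-0.17 -0.04  0.05]  trans after-turn frame(cm) [-0.17 -0.04  0.05]
```

View pics/c5.png

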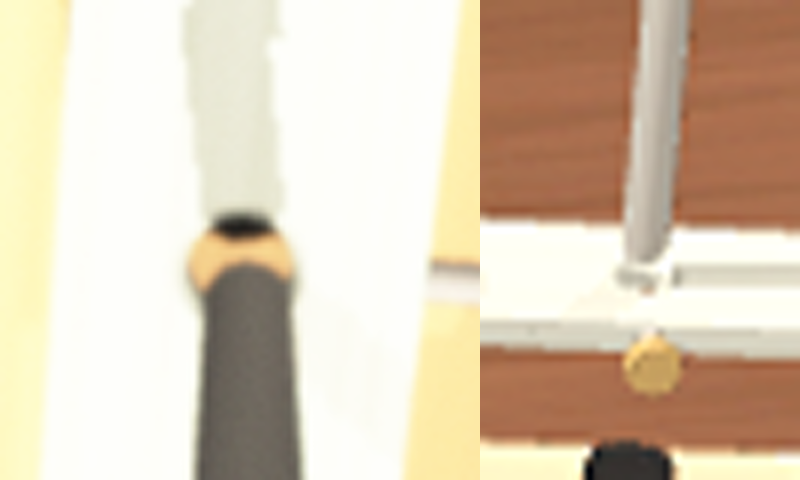

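The picture (11th) shows the foot within about 1 mm of the hole centre, slightly to +x (248 against 242). I'll nudge it and insert slowly.

{"method": "step_arm", "body": {"commands": [{"translation": [0,-0.07,-0.05],"rotation": [0,0,0],"jaw": 1.5},{"translation": [0.3,0,0],"rotation": [0,0,0],"jaw": 1.5},{"translation": [0.3,0,0],"rotation": [0,0,0],"jaw": 1.5},{"translation": [0.2,0,0],"rotation": [0,0,0],"jaw": 1.5},{"translation": [0,0,0],"rotation": [0,0,0],"jaw": 1.5}]}}

```text
time: 8.1
ee_pos: [493.0, 116.2, 224.7]
ee_rot: [0.453, 0.543, 0.454, -0.542]
ft_force: [0.3, 0.6, -1.2]
finger_gap: 0.27
```

{"method": "step_arm", "body": {"commands": [{"translation": [0.2,0,0],"rotation": [0,0,0],"jaw": 1.5},{"translation": [0.2,0,0],"rotation": [0,0,0],"jaw": 1.5},{"translation": [0.2,0,0],"rotation": [0,0,0],"jaw": 1.5},{"translation": [0,0,0],"rotation": [0,0,0],"jaw": 1.5},{"translation": [0,0,0],"rotation": [0,0,0],"jaw": 1.5}]}}

```text
time: 8.52
ee_pos: [493.3, 116.3, 219.2]
ee_rot: [0.453, 0.543, 0.454, -0.542]
ft_force: [-0.2, 0.0, -2.0]
finger_gap: 0.269
```

```bash
python3 - <<'E'
from h import *
for i in range(3): plan(493.5,115.5,200,-10);arm.get_image('top')
print(arm.observe()['wrist_torque'])
E
```

```text
t 8.52 pos [493.3 116.3 219.2] yaw -10.19 tooldir [ 2.0e-04  1.6e-03 -1.0e+00] ft [-0.24  0.01 -1.99] gap 23.7
  rot(tool,deg) [-0.19 -0.09  0.01]  trans now-frame(cm) [1.92 0.03 0.08]  trans after-turn frame(cm) [1.92 0.03 0.07]
t 8.57 pos [493.4 116.3 219.3] yaw -10.19 tooldir [ 4.0e-04  1.7e-03 -1.0e+00] ft [ 0.29  0.45 -2.62] gap 23.7
  rot(tool,deg) [-0.19 -0.1  -0.  ]  trans now-frame(cm) [1.93 0.03 0.08]  trans after-turn frame(cm) [1.93 0.03 0.08]
t 8.62 pos [493.4 116.3 219.3] yaw -10.19 tooldir [ 5.0e-04  1.7e-03 -1.0e+00] ft [-0.52 -0.38 -2.38] gap 23.5
  rot(tool,deg) [-0.19 -0.1  -0.01]  trans now-frame(cm) [1.93 0.02 0.09]  trans after-turn frame(cm) [1.93 0.02 0.08]
[-0.04747234  0.14661734  0.00209242]
```

No contact force with the foot at about 92 mm, so it's inside the eyelet. Continuing down.

{"method": "step_arm", "body": {"commands": [{"translation": [0.4,0,0],"rotation": [0,0,0],"jaw": 1.5},{"translation": [0.4,0,0],"rotation": [0,0,0],"jaw": 1.5},{"translation": [0.4,0,0],"rotation": [0,0,0],"jaw": 1.5},{"translation": [0,0,0],"rotation": [0,0,0],"jaw": 1.5},{"translation": [0,0,0],"rotation": [0,0,0],"jaw": 1.5}]}}

```text
time: 9.08
ee_pos: [493.1, 116.2, 206.9]
ee_rot: [0.453, 0.543, 0.454, -0.542]
ft_force: [-0.3, -0.3, -1.4]
finger_gap: 0.268
```

```bash
python3 - <<'E'
from h import *
plan(493.5,115.5,172,-10)
w=grab('wrist');s=grab('scene')
a=cv2.resize(w['color'][180:260,285:365],(600,600),interpolation=2);b=cv2.resize(s['color'][150:225,350:410],(480,600),interpolation=2)
cv2.imwrite('pics/c6.png',cv2.resize(np.hstack([a,b]),(800,480))[...,::-1])
E
```

```text
t 9.08 pos [493.1 116.2 206.9] yaw -10.19 tooldir [-4.0e-04  1.3e-03 -1.0e+00] ft [-0.34 -0.34 -1.45] gap 23.6
  rot(tool,deg) [-0.19 -0.07  0.04]  trans now-frame(cm) [3.49 0.05 0.07]  trans after-turn frame(cm) [3.49 0.05 0.07]
```

View pics/c6.png

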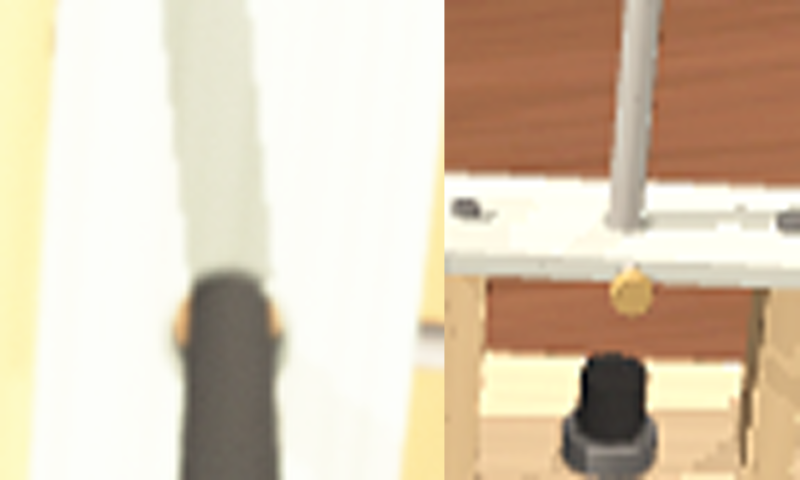

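The last picture (12th) shows the rod inside the eyelet, centred left to right, with wall showing at (182,320) and (276,320). The scene half shows it through the bridge above the plunger. Lowering towards the stop, with contact expected at TCP z of about 172.

{"method": "step_arm", "body": {"commands": [{"translation": [0,0.02,0.05],"rotation": [0,0,0],"jaw": 1.5},{"translation": [0.8,0,0],"rotation": [0,0,0],"jaw": 1.5},{"translation": [0.8,0,0],"rotation": [0,0,0],"jaw": 1.5},{"translation": [0.8,0,0],"rotation": [0,0,0],"jaw": 1.5},{"translation": [0,0,0],"rotation": [0,0,0],"jaw": 1.5}], "grip_force": 55}}

```text
time: 9.6
ee_pos: [492.5, 115.8, 181.4]
ee_rot: [-0.453, -0.542, -0.454, 0.543]
ft_force: [-0.1, 1.6, -2.5]
finger_gap: 0.269
```

{"method": "step_arm", "body": {"commands": [{"translation": [0.3,0,0],"rotation": [0,0,0],"jaw": 1.5},{"translation": [0.3,0,0],"rotation": [0,0,0],"jaw": 1.5},{"translation": [0.3,0,0],"rotation": [0,0,0],"jaw": 1.5},{"translation": [0,0,0],"rotation": [0,0,0],"jaw": 1.5},{"translation": [0,0,0],"rotation": [0,0,0],"jaw": 1.5}]}}

```text
time: 10.02
ee_pos: [493.3, 115.8, 174.2]
ee_rot: [0.453, 0.543, 0.454, -0.542]
ft_force: [-0.4, 1.6, -2.4]
finger_gap: 0.273
```

{"method": "step_arm", "body": {"commands": [{"translation": [0.2,0,0],"rotation": [0,0,0],"jaw": 1.5},{"translation": [0.2,0,0],"rotation": [0,0,0],"jaw": 1.5},{"translation": [0,0,0],"rotation": [0,0,0],"jaw": 1.5},{"translation": [0,0,0],"rotation": [0,0,0],"jaw": 1.5},{"translation": [0,0,0],"rotation": [0,0,0],"jaw": 1.5}]}}

```text
time: 10.43
ee_pos: [493.7, 116.0, 170.4]
ee_rot: [0.453, 0.543, 0.454, -0.542]
ft_force: [0.3, 2.1, -0.7]
finger_gap: 0.272
```

```bash
python3 - <<'E'
from h import *
F=[]
for i in range(6): F.append(arm.observe()['ft_force']);arm.get_image('top')
print(np.mean(F,0));plan(493.5,115.5,162,-10)
E
```

```text
[-0.16251988  1.0260676  -0.7073865 ]
t 10.73 pos [493.6 115.9 170.4] yaw -10.19 tooldir [ 7.0e-04  1.8e-03 -1.0e+00] ft [ 0.35  0.99 -1.24] gap 23.5
  rot(tool,deg) [-0.19 -0.11 -0.02]  trans now-frame(cm) [ 0.84 -0.01  0.05]  trans after-turn frame(cm) [ 0.84 -0.01  0.05]
```

{"method": "step_arm", "body": {"commands": [{"translation": [0.15,0,-0.03],"rotation": [0,0,0],"jaw": 1.5},{"translation": [0.15,0,0],"rotation": [0,0,0],"jaw": 1.5},{"translation": [0.1,0,0],"rotation": [0,0,0],"jaw": 1.5},{"translation": [0,0,0],"rotation": [0,0,0],"jaw": 1.5},{"translation": [0,0,0],"rotation": [0,0,0],"jaw": 1.5}]}}

```text
time: 11.15
ee_pos: [493.7, 116.1, 166.4]
ee_rot: [0.453, 0.543, 0.454, -0.542]
ft_force: [-0.9, 0.6, 3.7]
finger_gap: 0.27
```

```bash
python3 - <<'E'
from h import *
F=[]
for i in range(6): F.append(arm.observe()['ft_force']);arm.get_image('top')
print(np.mean(F,0));plan(493.5,115.5,162,-10)
E
```

```text
[-0.45952264  0.42661942  3.4773616 ]
t 11.45 pos [493.7 116.1 166.4] yaw -10.19 tooldir [ 6.0e-04  1.7e-03 -1.0e+00] ft [-0.16 -0.25  3.55] gap 23.7
  rot(tool,deg) [-0.19 -0.1  -0.02]  trans now-frame(cm) [ 0.44 -0.01  0.06]  trans after-turn frame(cm) [ 0.44 -0.01  0.06]
```

Stiffness is as expected, about 1 N per mm, and the push is now about 5.2 N. I need about 4.8 mm more.

{"method": "step_arm", "body": {"commands": [{"translation": [0.15,0,0],"rotation": [0,0,0],"jaw": 1.5},{"translation": [0.15,0,0],"rotation": [0,0,0],"jaw": 1.5},{"translation": [0.15,0,0],"rotation": [0,0,0],"jaw": 1.5},{"translation": [0,0,0],"rotation": [0,0,0],"jaw": 1.5},{"translation": [0,0,0],"rotation": [0,0,0],"jaw": 1.5}]}}

```text
time: 11.87
ee_pos: [493.8, 116.2, 162.0]
ee_rot: [0.453, 0.543, 0.454, -0.542]
ft_force: [-0.8, -0.2, 7.4]
finger_gap: 0.27
```

{"method": "step_arm", "body": {"commands": [{"translation": [0,0,0],"rotation": [0,0,0],"jaw": 1.5},{"translation": [0,0,0],"rotation": [0,0,0],"jaw": 1.5},{"translation": [0,0,0],"rotation": [0,0,0],"jaw": 1.5},{"translation": [0,0,0],"rotation": [0,0,0],"jaw": 1.5},{"translation": [0,0,0],"rotation": [0,0,0],"jaw": 1.5}]}}

```text
time: 12.28
ee_pos: [493.8, 116.2, 162.1]
ee_rot: [0.453, 0.543, 0.454, -0.542]
ft_force: [-1.3, -1.1, 7.3]
finger_gap: 0.266
```

```bash
python3 - <<'E'
from h import *
F=[];z=[]
for i in range(8): o=arm.observe();F.append(o['ft_force']);z.append(o['ee_pos'][2]);arm.get_image('top')
print(np.mean(F,0),np.round(z,1));plan(493.5,115.5,162,-10)
s=grab('scene');P=cloud(s);print('short block z top',np.median(P[222:227,182:192,2]))
a=load('top');b=arm.get_image('top')['color']
d0=cv2.absdiff(a['color'],b).max(2)
for n,(u0,v0,u1,v1) in dict(glue=(280,165,315,210),clamp=(170,170,245,210),brush=(380,150,415,240),short=(418,256,440,276)).items(): print(n,(d0[v0:v1,u0:u1]>60).sum())
E
```

```text
[-1.23242312 -0.20268648  7.13413511] [162.1 162.1 162.1 162.1 162.1 162.1 162.1 162.1]
t 12.68 pos [493.8 116.2 162.1] yaw -10.19 tooldir [ 8.0e-04  1.9e-03 -1.0e+00] ft [-0.79 -0.59  7.73] gap 23.8
  rot(tool,deg) [-0.19 -0.11 -0.02]  trans now-frame(cm) [ 0.01 -0.02  0.07]  trans after-turn frame(cm) [ 0.01 -0.02  0.07]
short block z top 113.42376032300433
glue 0
clamp 0
brush 0
short 0
```

```bash
python3 -c "
from h import *
print(arm.close_job());s=arm.observe();print(s['time'],s['ft_force'],s['ee_pos'],s['finger_gap'])"
```

```text
the job is handed in; nothing more can be done
None
the job is handed in; nothing more can be done
```

The long leg is out of the rack, its rod is through the eyelet, and its foot is pressing the spring stop. I handed the job in at about 12.7 s with the leg still gripped at a 55 N setting. `close_job` gave no verdict.

Last checks before hand-in:
- **Push:** The wrist force read +7.1 N. Adding back the roughly 1.5–2 N reading from carrying the leg gives a push of about 9 N. The gripper height, steady at 162.1 mm, implies the stop sank about 10 mm, or 10 N. The two figures differ by about 1 N, and both lie within 6–14 N.
- **Leg:** The jaws were on the block (23.7 mm opening), the tool was vertical within about 0.1°, and side forces were about 1 N. That fits the rod standing freely in the eyelet. The last picture, taken before the final descent, showed the rod inside it.
- **Surroundings:** The short leg's block top read 113 mm, about the expected 115 mm, so it is still in its socket. The top view showed no change around the glue, clamp, brush or short leg. That comparison starts from a picture taken at about 6.5 s, after the lift, not from the start.

Estimates of the eyelet's position from the three cameras disagreed by up to about 3 mm. I settled it from the foot's position relative to the hole in close-up crops, and the rod went in without noticeable resistance.

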